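# Set the drilling jig on an offcut and lock its wing screw

## Task

Get the offcut in the drilling jig ready for drilling: push the sliding jaw against it until the offcut is butted fully home against the end block, with no gap at either end, and then screw the jaw's wing screw down tight (clockwise from above) with strokes of the fingertips on its wings. Only push and stroke: do not pick anything up, and leave the tools lying round the jig where they are.

Things in the scene. Friction and masses are not known exactly. Their poses are not given: they have to be found in the camera images.
- drill_jig: Wooden drilling jig fixed on the bench, base 370 x 130 x 18 mm; origin at the centre of its underside on the bench top, +x along the channel from the sliding jaw to the end block, z up. Two rails 14 mm high (x from 6 to 182 mm) leave a 48 mm wide channel for the offcut; a plate with two drill bushes bridges it at x = 96 to 140 mm, 58 mm above the bench at its top.
- end_face (a point): The middle of the end block's face that the offcut must butt against, 155 mm from the jig's origin along its +x, 28 mm above the bench. Axes as the jig's. The end block stands 30 mm above the base.
- jaw: Sliding jaw, a wooden block 76 mm long (its x), 62 wide, 22 high; origin at the centre of its underside on the 18 mm base, axes as the jig's (within 2 degrees). Its T-foot runs in the slot of the track in the base, so it only slides along the jig's x, with 3 to 7 N while the screw is loose, and cannot be lifted. With the offcut home it stands at x = -43 mm in the jig's frame.
- jaw_face (a point): Middle of the jaw's front face (towards the end block), 10 mm above the jig's base. Axes as the jaw's.
- jaw_back (a point): Middle of the jaw's back face, where it is pushed, 11 mm above the jig's base (29 mm above the bench). Axes as the jaw's. Nothing stands behind it; pushed low down it slides best.
- wing_screw (a joint): Turn of the wing screw, rad, growing clockwise from above (3 mm down a turn). Starts 0.8 to 1.3 turns loose. At about 11.5 its tip meets the shoe in the track, from 12.57 it binds more and more, from 13.77 the jaw is locked, at 14.77 it stops dead. It takes 0.04 N m loose, about 0.1 at 13.77, and stays where left. At 0 and 12.57 its wings lie along the jaw's x axis.
- wing_center (a point): Point on the wing screw's upright axis at half the height of its two wings, over the middle of the jaw; its x axis lies along the wings. Steel wings 62 mm tip to tip, 5 mm thick, from 8 to 29 mm above the underside of the hub; this point is 19 mm above that underside, which hangs 3 to 7 mm above the jaw's top. Hub radius 11.5 mm, height 16 mm; nothing stands up between the wings above it.
- offcut_center (a point): Centre of the wooden offcut, 160 mm long (its y axis), 45 mm wide (its x axis), 20 mm high; it lies loose in the jig's channel between the jaw and the end block, with its y axis pointing back to the jaw.
- tape_measure: The yellow tape measure beside the jig, 74 x 71 x 36 mm; origin under its centre. A bystander (another lies farther back).
- screwdriver: Screwdriver with a green handle, 170 mm long, lying right beside the jig; origin under its centre. A bystander.
- try_square: Try square, 196 x 121 x 16 mm, lying behind the jig; origin under its centre. A bystander.

How it is judged:
On the way, in this order (a step that is already met when the one before it is completed fails the run):
1. with the screw still loose, the offcut is butted against the end block and the jaw stands against the offcut (x of offcut_center in the frame of end_face above -0.0815 m and y of jaw_face in the frame of offcut_center between 0.077 and 0.0815 m and value of joint wing_screw below 12.5664 rad), for 0.2 s.
2. the wing screw is screwed down tight (value of joint wing_screw above 13.7664 rad), for 0.2 s.
At the end, for the whole second after the job is handed in: The offcut lies down in the channel, butted against the end block and the jaw against the offcut (gaps under 1.5 mm), and the wing screw is tight (at least 1.2 rad past the point where it begins to bind) and at rest (x of offcut_center in the frame of end_face above -0.0815 m and y of jaw_face in the frame of offcut_center between 0.077 and 0.0815 m and value of joint wing_screw above 13.7664 rad and velocity of joint wing_screw below 0.05 rad/s and linear speed of jaw below 0.005 m/s and height (world z) of offcut_center below 0.034 m); the robot touches nothing.
It fails at once if the offcut is lifted (more than 15 mm off the jig's base) (height (world z) of offcut_center above 0.043 m).
It fails at once if the tape measure is shifted or lifted by more than 25 mm (distance of tape_measure from where it was at the start of the episode above 0.025 m).
It fails at once if the screwdriver is shifted or lifted by more than 25 mm (distance of screwdriver from where it was at the start of the episode above 0.025 m).
It fails at once if the try square is shifted or lifted by more than 25 mm (distance of try_square from where it was at the start of the episode above 0.025 m).
It also fails if it takes over 72 s, if anything falls off the work surface, if the arm or the gripper's body presses on something with over 40 N, if the wrist force passes 120 N, or if a joint passes its speed limit or range.

## Robot

A 6-joint arm with a two-finger parallel gripper is mounted at the origin on a cart in front of the work surface, level with it; the furniture and walls round the work are solid. World frame = base frame: x ahead of the robot, y to its left, z up, the work surface at z = 0. Lengths are in m, angles in rad, forces in N, time in s.
With the tool pointing down it reaches from about 0.35 to 0.85 m from the base axis. Payload 8.1 kg.
Tool frame: the origin (TCP) lies at the very end of the fingers, on their centre line; the grasp point (between the pads) lies 19 mm behind it; z points along the fingers, y is the line along which they close (so a half turn about z gives the same grasp; the last joint's range is limited). The gripper opens to 93 mm and grips with 3 to 60 N. Pads are 15 mm wide; open, the fingers measure 128 mm over their backs; the gripper's body (75 mm by 188 mm) begins 65 mm behind the grasp point.
Start: joints at [1.036, 0.13, 1.488, -0, 1.523, -0.085], TCP at [0.261, 0.54, 0.219] pointing down, gripper open.
Joint ranges: [-2.96, 2.96], [-0.89, 2.26], [0.02, 2.5], [-1.34, 4.48], [0, 2.73], [-2.66, 2.66]. Speed limits (rad/s): [2.39, 2.39, 2.79, 3.14, 3.14, 3.14].

## Interface

Orientations are given as a rotation vector (axis times angle).
In Python, from plant import read_state, eyes, workorder gives the robot as it stands. The module is installed in compiled form; this text tells all that it offers.
- The arm moves only by the tool play_rows, never from a script. Its argument "targets" is one flat list of numbers, 4 for each row, row after row: the shift along the tool's x, y, z in cm, then the turn about the tool's z in degrees. In form: [dx, dy, dz, roll, dx, dy, dz, roll, ...]. A call has 1 to 8 rows; each row is the pose to reach, as a shift and turn from the pose commanded when the call began, along the tool's axes at that moment; what a row does not reach only later rows make up. A row lasts 1/12 s, in which the tool goes at most 41.7 mm and 7.16 degrees, less where a joint would pass 70% of its speed; a pose out of reach is approached as far as the arm can. A call with a gripper value outside its range is refused whole. "grip" is the finger opening in cm, from 0 to 9.3, set as the call begins (left out, the last holds). The fingers move at their own pace and stop on an object; "grip_force" is the grip in N (left out, the last holds). Time passes only in rows, so rows that repeat a pose let the fingers close. It gives the time, the measured TCP pose, the force, the opening and the grip force at its end, in the units of the state.
- read_state(): the state, without advancing time (a new reading comes with each control period).
- eyes.read_camera(name): name is "side" or "top" or "wrist"; returns a dict with "image" (400x640x3 uint8, red, green, blue), "vfov" (degrees; the focal length in pixels is half the picture's height over the tangent of half this angle, whatever the lens; pixels are square), "cx", "cy" (the principal point, pixels), "k1" (the pictures are not rectified: a ray, as slopes to the right and down, at radius r is drawn at 1 + k1 r^2 times it, then the intrinsics apply), "cam_to_world" (4x4, takes a point from camera to world coordinates); the wrist camera has in their place "T_tool_cam" (4x4, takes a point from camera to tool coordinates, whose origin is the TCP and whose axes are the flange's). Camera axes: x right, y up, looking along -z (the intrinsics and any distortion apply to the point x, -y, -z); pixel columns grow to the right and rows downward; lengths in m; the calibration is good to about 2 mm. A picture is of the moment at which its call begins: read the wrist's pose just before it. There is no depth.
- workorder.close_job(): hands the job in; it is judged then, once.
The state is a dict: "t": time; "q": joint angles; "dq": joint speeds; "joint_torque": joint torques, N m; "tool_pos": TCP position; "orientation": TCP orientation; "force": force on the tool from outside, world axes, zero at the start; "wrist_torque": the same for the moment, N m; "opening": finger opening in m; "gripper_force": force on a finger pad.
Only numpy, scipy, OpenCV 4.12 (cv2) and the standard library are available. Lean on these libraries where they do the work, as an engineer would, in place of code of your own. Each camera call takes 0.05 s, during which the arm holds its last target. There are 200 camera calls.

## Working session

There is one attempt and no reset: what is moved stays moved. The work goes in short steps, Python scripts to look and compute and a tool call to move; the robot and the scene stay as the last step left them, time stands still between calls to the robot, and variables do not carry over. Pictures are saved under pics/ and viewed, at most 11 in all, crops included, and the job is handed in when it is done.

Besides the shell and the picture viewer there is one more tool, called in YAML: its name, and indented under it one key for each argument. play_rows: Moves the arm, as the interface text tells. Its arguments: {"type":"object","properties":{"targets":{"type":"array"},"grip":{"type":"number"},"grip_force":{"type":"number"}},"required":["targets"]}

```bash
mkdir -p pics; python3 - <<'E'
from plant import read_state, eyes
import cv2,json,numpy as np
s=read_state();print({k:np.round(v,3).tolist() for k,v in s.items()})
for n in ["top","side"]:
    c=eyes.read_camera(n);cv2.imwrite(f"pics/{n}0.png",c["image"][:,:,::-1])
    print(n,{k:(np.round(v,4).tolist()) for k,v in c.items() if k!="image"})
E
```

```text
{'t': 0.0, 'q': [1.036, 0.131, 1.489, 0.0, 1.523, -0.085], 'dq': [0.0, -0.0, 0.0, -0.0, 0.001, -0.001], 'joint_torque': [0.003, -55.985, -49.174, 0.077, 0.036, -0.0], 'tool_pos': [0.261, 0.54, 0.218], 'orientation': [-0.7, -3.062, 0.003], 'force': [0.653, -0.108, -0.912], 'wrist_torque': [-0.018, -0.02, 0.013], 'gripper_force': 0.0, 'opening': 0.093}
top {'vfov': 44.6052, 'cx': 324.3182, 'cy': 202.0124, 'k1': -0.0756, 'cam_to_world': [[0.0053, 0.9922, -0.1249, 0.4087], [-0.9999, 0.0038, -0.012, -0.2008], [-0.0114, 0.1249, 0.9921, 1.0287], [0.0, 0.0, 0.0, 1.0]]}
side {'vfov': 49.7411, 'cx': 324.3028, 'cy': 202.7336, 'k1': -0.117, 'cam_to_world': [[0.9447, 0.1545, -0.2893, 0.2736], [-0.3279, 0.4464, -0.8326, -1.0023], [0.0005, 0.8814, 0.4723, 0.521], [0.0, 0.0, 0.0, 1.0]]}
```

View pics/top0.png

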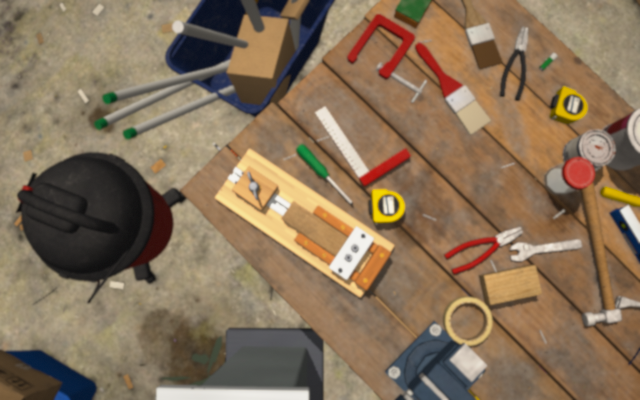

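View pics/side0.png

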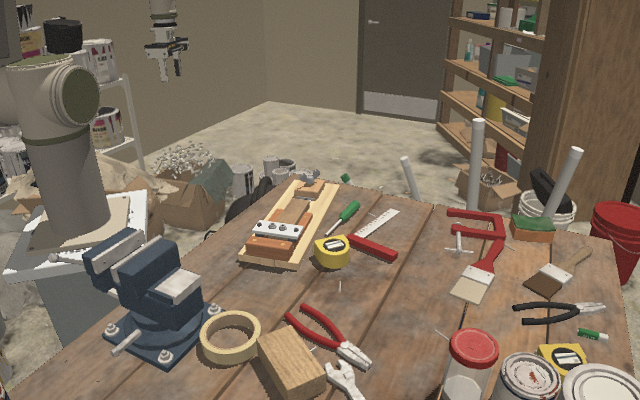

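The top picture shows the jig from about (230,170) to (385,280), with the jaw near (255,190), the bushes at (352,255), the screwdriver at (325,175) and the tape at (388,208). I'll enlarge it.

```bash
cat > h.py <<'E'
import numpy as np,cv2
from plant import read_state, eyes
from scipy.spatial.transform import Rotation as R
def K(c):
    f=200/np.tan(np.radians(c["vfov"])/2); return f
def T(c,s=None):
    if "cam_to_world" in c: return np.array(c["cam_to_world"])
    M=np.eye(4);M[:3,:3]=R.from_rotvec(s["orientation"]).as_matrix();M[:3,3]=s["tool_pos"]
    return M@np.array(c["T_tool_cam"])
def ray(c,M,u,v):
    f=K(c);Km=np.array([[f,0,c["cx"]],[0,f,c["cy"]],[0,0,1]])
    p=cv2.undistortPoints(np.array([[[u,v]]],float),Km,np.array([c["k1"],0,0,0]))[0,0]
    return M[:3,3],M[:3,:3]@np.array([p[0],-p[1],-1])
def at(c,M,u,v,z):
    o,d=ray(c,M,u,v);return o+d*(z-o[2])/d[2]
def proj(c,M,P):
    q=np.linalg.inv(M)@np.append(P,1);x,y=q[0]/-q[2],-q[1]/-q[2];r=x*x+y*y;k=1+c["k1"]*r
    return np.array([c["cx"]+K(c)*x*k,c["cy"]+K(c)*y*k])
E
python3 - <<'E'
import cv2
i=cv2.imread("pics/top0.png")[140:305,195:415]
cv2.imwrite("pics/topc.png",cv2.resize(i,None,fx=3.6,fy=3.6,interpolation=cv2.INTER_CUBIC))
E
```

```text
(no output)
```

View pics/topc.png

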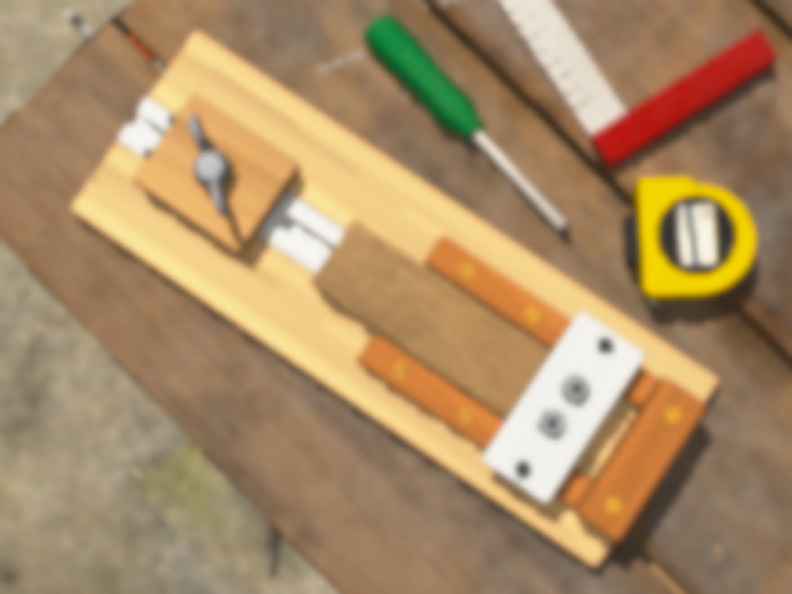

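In the crop, the base corners are at (198,30), (75,207), (600,567) and (717,382). The jaw-top corners are at (193,97), (298,165), (240,245) and (137,182), and the hub is at (210,168). The wing tips are at about (195,120) and (222,210).

```bash
python3 - <<'E'
from h import *
c=eyes.read_camera("top");M=T(c)
f=lambda p,z:at(c,M,195+p[0]/3.6,140+p[1]/3.6,z)
b=np.array([f(p,.018) for p in[(198,30),(75,207),(600,567),(717,382)]])
print(b.round(3));print([np.linalg.norm(b[i]-b[(i+1)%4]).round(3) for i in range(4)])
o=b.mean(0);d=(b[2]+b[3]-b[0]-b[1]);a=np.arctan2(d[1],d[0]);print("origin",o,"yaw",np.degrees(a))
Rz=np.array([[np.cos(a),np.sin(a)],[-np.sin(a),np.cos(a)]])
J=lambda P:(Rz@(P-o)[:2]*1000).round(1)
j=np.array([f(p,.04) for p in[(193,97),(298,165),(240,245),(137,182)]])
print("jaw",j.mean(0),J(j.mean(0)),[J(x) for x in j])
print("hub",J(f((210,168),.062)),"wing",J(f((195,120),.073)),J(f((222,210),.073)))
for n,p,z in[("off backL",(352,222),.038),("offbackR",(316,283),.038),("sd handle",(385,30),.02),("sd",(475,130),.02),("tip",(565,230),.01),("tape",(640,180),.03),("tape",(645,295),.03)]:print(n,J(f(p,z)),f(p,z).round(3))
E
```

```text
[[ 0.651 -0.03   0.018]
 [ 0.545  0.04   0.018]
 [ 0.34  -0.266  0.018]
 [ 0.445 -0.333  0.018]]
[np.float64(0.127), np.float64(0.368), np.float64(0.125), np.float64(0.367)]
origin [ 0.49483752 -0.147347    0.018     ] yaw -123.99217303940765
jaw [ 0.5621631  -0.04651974  0.04      ] [-121.2   -0.5] [array([-157.9,   27.3]), array([-85.1,  28.9]), array([-86. , -27.4]), array([-155.9,  -31. ])]
hub [-121.    -1.8] wing [-141.1   15.1] [-99.5 -17.6]
off backL [-41.1  19.4] [ 0.534 -0.124  0.038]
offbackR [-38.1 -20.7] [ 0.499 -0.104  0.038]
sd handle [-92.4 125. ] [ 0.65  -0.141  0.02 ]
sd [-15.  105.3] [ 0.591 -0.194  0.02 ]
tip [60.9 87.3] [ 0.533 -0.247  0.01 ]
tape [ 81.  133.1] [ 0.56  -0.289  0.03 ]
tape [120.1  79.5] [ 0.494 -0.291  0.03 ]
```

```bash
cat >> h.py <<'E'
A=np.radians(-124);O=np.array([.4948,-.1473])
def W(x,y=0): return O+np.array([np.cos(A)*x-np.sin(A)*y,np.sin(A)*x+np.cos(A)*y])/1000
def go(x,y,z,yaw=None):  # jig mm x,y, world z m, yaw of tool y in jig deg
    s=read_state();Rm=R.from_rotvec(s["orientation"]).as_matrix()
    d=Rm.T@(np.append(W(x,y),z)-s["tool_pos"])*100
    cur=np.degrees(np.arctan2(Rm[1,1],Rm[0,1])-A)
    print("t",round(s["t"],2),"d",d.round(2),"tool y in jig",(cur%360).round(1),"tilt",Rm[:,2].round(3),"q",np.degrees(s["q"]).round(0),"F",np.round(s["force"],1),"Tq",np.round(s["wrist_torque"],2))
    w=(np.array(s["tool_pos"])[:2]-O)*1000
    print("tcp jig",(np.cos(A)*w[0]+np.sin(A)*w[1]).round(1),(-np.sin(A)*w[0]+np.cos(A)*w[1]).round(1),"z",round(s["tool_pos"][2],4))
    if yaw is not None: print("roll",((cur-yaw+180)%360-180).round(1))
E
python3 -c "
from h import *
go(-190,0,.16,90)"
```

```text
t 0.15 d [-53.69 -32.9    5.82] tool y in jig 188.2 tilt [-0.001 -0.001 -1.   ] q [59.  8. 85. -0. 87. -5.] F [ 0.1  0.7 -0.2] Tq [ 0.03 -0.01 -0.06]
tcp jig -438.8 -578.5 z 0.2178
roll 98.2
```

play_rows:
  targets: [-53.7,-32.9,5.8,98,-53.7,-32.9,5.8,98,-53.7,-32.9,5.8,98,-53.7,-32.9,5.8,98,-53.7,-32.9,5.8,98,-53.7,-32.9,5.8,98,-53.7,-32.9,5.8,98,-53.7,-32.9,5.8,98]
  grip: 0

```text
t: 0.82
tool_pos: [0.4408, 0.2592, 0.1878]
orientation: [-2.09, -2.345, 0.0]
force: [-0.0, 0.6, -0.8]
opening: 0.0443
gripper_force: 0.0
```

```bash
python3 -c "
from h import *
go(-190,0,.16,90)"
```

```text
t 0.82 d [-26.57  13.06   2.78] tool y in jig 130.6 tilt [-0. -0. -1.] q [ 25.  -5. 102.  -0.  84.  18.] F [-0.   0.6 -0.8] Tq [-0.02  0.   -0.03]
tcp jig -306.8 -272.1 z 0.1878
roll 40.6
```

play_rows:
  targets: [-26.6,13.1,2.8,40.6,-26.6,13.1,2.8,40.6,-26.6,13.1,2.8,40.6,-26.6,13.1,2.8,40.6,-26.6,13.1,2.8,40.6,-26.6,13.1,2.8,40.6,-26.6,13.1,2.8,40.6,-26.6,13.1,2.8,40.6]

```text
t: 1.48
tool_pos: [0.6042, 0.007, 0.1586]
orientation: [2.772, 1.476, -0.002]
force: [0.8, 0.9, -0.2]
opening: 0.0005
gripper_force: 0.0
```

```bash
python3 - <<'E'
from h import *
go(-190,0,.028,90)
s=read_state();c=eyes.read_camera("wrist");M=T(c,s)
cv2.imwrite("pics/w1.png",c["image"][:,:,::-1])
for x in(-159,-83): print(x,proj(c,M,np.append(W(x,0),.04)))
E
```

```text
t 1.48 d [ 0.11 -0.45 13.06] tool y in jig 90.1 tilt [-0.001 -0.002 -1.   ] q [-4. 10. 89. -0. 81. 30.] F [ 0.8  0.9 -0.2] Tq [-0.07  0.04 -0.  ]
tcp jig -189.1 4.4 z 0.1586
roll 0.1
-159 [312.9600134  224.72571272]
-83 [313.06205813 292.58638791]
```

View pics/w1.png

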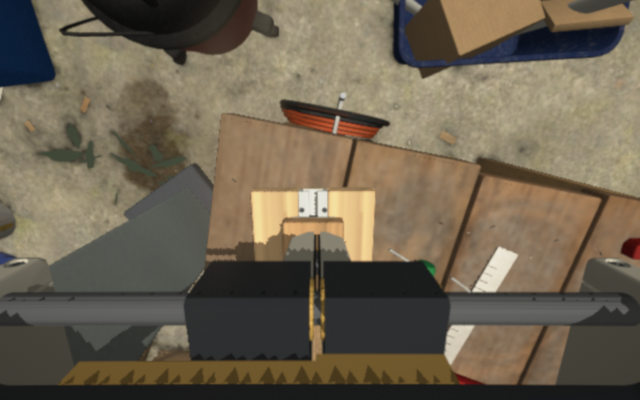

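The jaw is centred at column 314 with its back edge at row 220. I'll descend behind it and push.

play_rows:
  targets: [0.4,-0.4,4,0,0.4,-0.4,8,0,0.4,-0.4,11,0,0.4,-0.4,13,0,0.4,-0.4,13.4,0,0.4,-0.4,13.4,0,-0.6,-0.4,13.4,0,-1.6,-0.4,13.4,0]

```text
t: 2.2
tool_pos: [0.5918, 0.0017, 0.0286]
orientation: [2.767, 1.484, 0.005]
force: [-0.4, 0.2, 0.4]
opening: 0.0003
gripper_force: 0.0
```

play_rows:
  targets: [-0.5,0,0,0,-1,0,0,0,-1.5,0,0,0,-2,0,0,0,-2.5,0,0,0,-3,0,0,0,-3.5,0,0,0,-4,0,0,0]

```text
t: 2.87
tool_pos: [0.5701, -0.0314, 0.0282]
orientation: [2.768, 1.482, 0.008]
force: [4.4, 5.0, 3.5]
opening: 0.0003
gripper_force: 3.2
```

```bash
python3 -c "
from h import *
go(-90,0,.025,90)"
```

```text
t 2.87 d [-4.82  0.22  0.31] tool y in jig 90.3 tilt [ 0.005  0.001 -1.   ] q [ -8.  13. 100.   0.  67.  25.] F [4.4 5.  3.5] Tq [ 0.84 -0.49  0.04]
tcp jig -138.2 -2.4 z 0.0282
roll 0.3
```

play_rows:
  targets: [-0.5,0,0,0,-1,0,0,0,-1.5,0.1,0.1,0,-2,0.1,0.1,0,-2.5,0.1,0.1,0,-3,0.1,0.1,0,-3.3,0.1,0.1,0,-3.6,0.1,0.1,0]

```text
t: 3.53
tool_pos: [0.5513, -0.0614, 0.0275]
orientation: [2.769, 1.482, 0.009]
force: [4.9, 9.1, 6.2]
opening: 0.0005
gripper_force: 4.4
```

```bash
python3 -c "
from h import *
go(-90,0,.025,90)"
```

```text
t 3.53 d [-1.28  0.11  0.25] tool y in jig 90.3 tilt [ 0.005  0.002 -1.   ] q [-12.  10. 103.   0.  66.  22.] F [4.9 9.1 6.2] Tq [ 1.32 -0.53 -0.05]
tcp jig -102.8 -1.2 z 0.0275
roll 0.3
```

play_rows:
  targets: [-0.2,0,0,0,-0.4,0,0,0,-0.6,0,0,0,-0.8,0,0,0,-0.9,0,0,0,-1.0,0,0,0,-1.0,0,0,0,-1.0,0,0,0]

```text
t: 4.2
tool_pos: [0.5457, -0.0697, 0.0275]
orientation: [2.769, 1.482, 0.008]
force: [3.3, 5.7, 5.2]
opening: 0.0004
gripper_force: 3.9
```

play_rows:
  targets: [-0.1,0,0,0,-0.2,0,0,0,-0.2,0,0,0,-0.2,0,0,0]

```text
t: 4.53
tool_pos: [0.5453, -0.0703, 0.0275]
orientation: [2.769, 1.482, 0.011]
force: [6.6, 12.7, 4.1]
opening: 0.0005
gripper_force: 7.1
```

```bash
python3 -c "
from h import *
go(-90,0,.025,90)"
```

```text
t 4.53 d [-0.21  0.11  0.25] tool y in jig 90.3 tilt [ 0.007  0.003 -1.   ] q [-13.  10. 104.   0.  66.  21.] F [ 6.6 12.7  4.1] Tq [ 2.14 -1.09 -0.02]
tcp jig -92.1 -1.1 z 0.0275
roll 0.3
```

play_rows:
  targets: [-0.1,0,0,0,-0.2,0,0,0,-0.3,0,0,0,-0.3,0,0,0,-0.3,0,0,0]

```text
t: 4.95
tool_pos: [0.5452, -0.0704, 0.0277]
orientation: [-2.769, -1.483, -0.018]
force: [14.7, 23.4, -0.4]
opening: 0.0005
gripper_force: 13.9
```

```bash
python3 - <<'E'
from h import *
go(-90,0,.025,90)
c=eyes.read_camera("top");M=T(c)
i=c["image"][140:305,195:415,::-1]
cv2.imwrite("pics/t2.png",cv2.resize(i,None,fx=3.6,fy=3.6,interpolation=cv2.INTER_CUBIC))
for n,p in [("jawface",(-5,0)),("end",(155,0))]:print(n,(proj(c,M,np.append(W(*p),.038))-[195,140])*3.6)
E
```

```text
t 4.95 d [-0.2   0.12  0.27] tool y in jig 90.3 tilt [ 0.01   0.006 -1.   ] q [-13.   9. 104.   1.  66.  20.] F [14.7 23.4 -0.4] Tq [ 4.11 -2.45  0.05]
tcp jig -92.0 -1.2 z 0.0277
roll 0.3
jawface [384.62413729 285.69008345]
end [619.5328899  445.70496648]
```

View pics/t2.png

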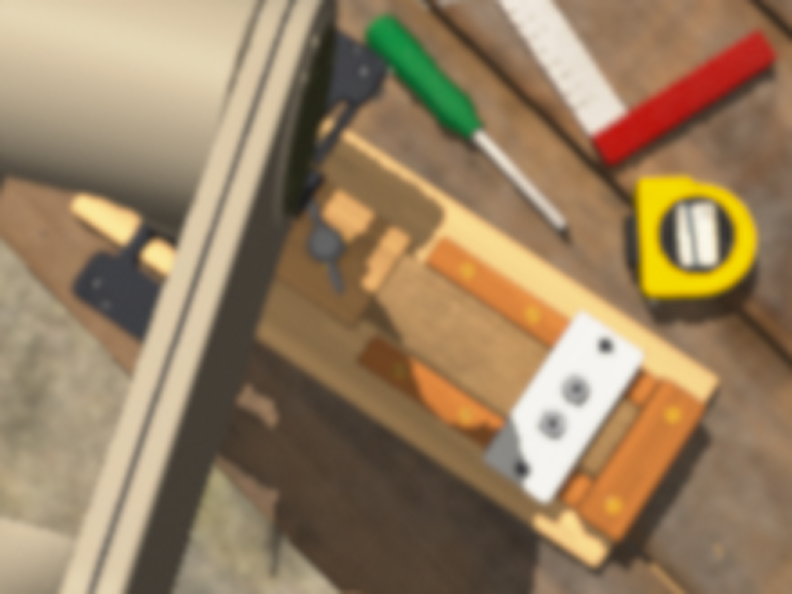

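The jaw's front face is now at about (385,278), where the home position projects, and the push force climbs without any motion, so the offcut is home. The hub is at (323,243), with the wings from (313,200) to (335,285).

play_rows:
  targets: [0.6,0,0,0,1.5,0,0,0,3,0,0,0,3,0,-3,0,3,0,-6,0,3,0,-9,0,3,0,-9,0]
  grip: 3.4

```text
t: 5.58
tool_pos: [0.5614, -0.0505, 0.1225]
orientation: [2.764, 1.479, 0.012]
force: [0.5, -0.5, 0.9]
opening: 0.0336
gripper_force: 0.0
```

```bash
python3 - <<'E'
from h import *
c=eyes.read_camera("top");M=T(c)
f=lambda p,z:at(c,M,195+p[0]/3.6,140+p[1]/3.6,z)
a=A;Rz=np.array([[np.cos(a),np.sin(a)],[-np.sin(a),np.cos(a)]])
for p,z in[((323,243),.061),((313,200),.072),((335,287),.072)]:print((Rz@(f(p,z)[:2]-O)*1000).round(1))
go(-43,-1,.115,207)
s=read_state();c=eyes.read_camera("wrist");M=T(c,s)
cv2.imwrite("pics/w2.png",c["image"][:,:,::-1])
print(proj(c,M,np.append(W(-43,0),.061)),proj(c,M,np.append(W(-5,0),.04)))
E
```

```text
[-44.6  -0.7]
[-61.2  15.3]
[-23.7 -17.3]
t 5.63 d [-7.4  -0.16  0.46] tool y in jig 90.3 tilt [ 0.008 -0.002 -1.   ] q [-10.   5.  98.  -0.  76.  23.] F [ 0.2 -0.1 -0.2] Tq [-0.02  0.08  0.04]
tcp jig -117.0 0.1 z 0.1198
roll -116.7
[316.5171539 299.5580714] [316.12506001 322.22028477]
```

View pics/w2.png

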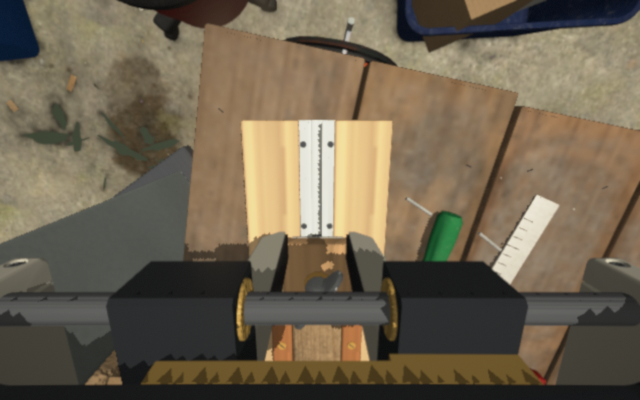

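The wing's back tip shows at about (342,272), which agrees with a wing yaw of about 139° in the jig frame. I'll move over the screw and unwind the wrist.

play_rows:
  targets: [-4,-0.1,0,-7,-7.35,-0.1,0,-14,-7.35,-0.1,0,-21,-7.35,-0.1,0,-28,-7.35,-0.1,0,-35,-7.35,-0.1,0,-42,-7.35,-0.1,0,-49,-7.35,-0.1,0,-56]

```text
t: 6.35
tool_pos: [0.5144, -0.1101, 0.1133]
orientation: [-1.741, -2.612, 0.002]
force: [0.1, 0.0, -0.4]
opening: 0.034
gripper_force: 0.0
```

play_rows:
  targets: [0,0,0,-7,0,0,0,-14,0,0,0,-21,0,0,0,-28,0,0,0,-35,0,0,0,-42,0,0,0,-49,0,0,0,-56]

```text
t: 7.02
tool_pos: [0.5144, -0.1101, 0.1133]
orientation: [-0.31, -3.123, -0.001]
force: [0.7, 0.3, -0.0]
opening: 0.0341
gripper_force: 0.0
```

play_rows:
  targets: [0,0,0,-5,0,0,0,-5]

```text
t: 7.18
tool_pos: [0.5145, -0.1101, 0.1134]
orientation: [-0.177, -3.134, -0.001]
force: [0.5, 0.0, -0.3]
opening: 0.0342
gripper_force: 0.0
```

```bash
python3 -c "
from h import *
go(-43.5,-.5,.058,205)"
```

```text
t 7.18 d [-0.44 -0.04  5.54] tool y in jig 207.5 tilt [-0.003  0.001 -1.   ] q [ -18.    1.  104.   -0.   76. -101.] F [ 0.5  0.  -0.3] Tq [0.05 0.   0.01]
tcp jig -41.9 -4.5 z 0.1134
roll 2.5
```

play_rows:
  targets: [-0.4,0,0,0,-0.4,0,1.5,0,-0.4,0,3,0,-0.4,0,4,0,-0.4,0,5,0,-0.4,0,5.5,0,-0.4,0,5.5,0]

```text
t: 7.77
tool_pos: [0.5186, -0.1103, 0.0584]
orientation: [-0.184, -3.134, -0.001]
force: [-0.0, 0.5, -0.2]
opening: 0.0341
gripper_force: 0.0
```

```bash
python3 -c "
from h import *
go(-43.5,-.5,.058,205)"
```

```text
t 7.77 d [-0.02 -0.06  0.04] tool y in jig 207.3 tilt [-0.003  0.001 -1.   ] q [ -18.    5.  105.   -0.   70. -101.] F [-0.   0.5 -0.2] Tq [ 0.03 -0.01 -0.03]
tcp jig -44.0 -1.0 z 0.0584
roll 2.3
```

play_rows:
  targets: [0,0,0,7,0,0,0,14,0,0,0,21,0,0,0,28,0,0,0,35,0,0,0,42,0,0,0,49,0,0,0,56]

```text
t: 8.43
tool_pos: [0.5203, -0.1106, 0.0608]
orientation: [1.642, 2.677, 0.001]
force: [0.9, 1.1, -0.8]
opening: 0.0343
gripper_force: 1.0
```

```bash
python3 - <<'E'
from h import *
go(-43.5,-.5,.058,205)
c=eyes.read_camera("wrist")
i=c["image"][190:400,160:480,::-1]
cv2.imwrite("pics/w3.png",cv2.resize(i,None,fx=2.4,fy=2.4))
E
```

```text
t 8.43 d [ 0.04 -0.15  0.28] tool y in jig 151.0 tilt [ 0.001 -0.    -1.   ] q [-18.   5. 105.   0.  70. -44.] F [ 0.9  1.1 -0.8] Tq [ 0.16 -0.03  0.06]
tcp jig -44.6 0.6 z 0.0608
roll -54.0
```

View pics/w3.png

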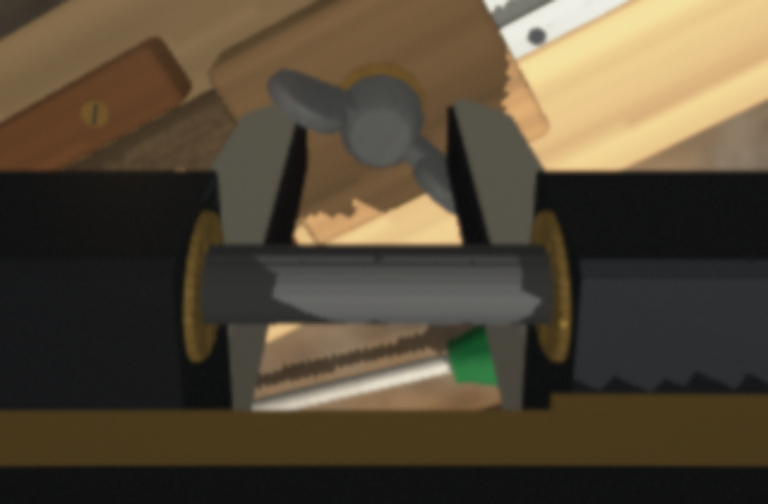

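The picture shows the fingers straddling the hub (380,120) and touching both wings, the left at (305,100) and the right at (435,180). That's as intended, so I'll continue the stroke.

play_rows:
  targets: [0,0,0.1,7,0,0,0.2,14,0,0,0.2,21,0,0,0.2,28,0,0,0.2,35,0,0,0.2,42,0,0,0.2,49,0,0,0.2,56]

```text
t: 9.15
tool_pos: [0.5204, -0.1104, 0.0588]
orientation: [2.704, 1.598, 0.002]
force: [1.9, 1.5, -1.3]
opening: 0.0339
gripper_force: 1.0
```

play_rows:
  targets: [0,0,0,7,0,0,0,14,0,0,0,21,0,0,0,28,0,0,0,35,0,0,0,42,0,0,0,49,0,0,0,56]

```text
t: 9.82
tool_pos: [0.5208, -0.1108, 0.059]
orientation: [3.138, 0.141, 0.003]
force: [2.6, -0.3, -0.8]
opening: 0.0337
gripper_force: 0.9
```

play_rows:
  targets: [0,0,0,7,0,0,0,14,0,0,0,21,0,0,0,28,0,0,0,35,0,0,0,42,0,0,0,49,0,0,0,56]

```text
t: 10.48
tool_pos: [0.5205, -0.1108, 0.0589]
orientation: [-2.837, 1.349, -0.003]
force: [1.6, 0.9, -0.8]
opening: 0.034
gripper_force: 1.0
```

play_rows:
  targets: [0,0,0,7,0,0,0,14,0,0,0,18,0,0,0,18]

```text
t: 10.82
tool_pos: [0.5204, -0.1106, 0.0588]
orientation: [-2.593, 1.773, -0.002]
force: [1.5, 1.0, -0.4]
opening: 0.0341
gripper_force: 0.3
```

```bash
python3 - <<'E'
from h import *
go(-43.5,-.5,.058,205)
c=eyes.read_camera("wrist")
i=c["image"][190:400,160:480,::-1]
cv2.imwrite("pics/w4.png",cv2.resize(i,None,fx=2.4,fy=2.4))
E
```

```text
t 10.82 d [-0.03  0.17  0.08] tool y in jig 325.3 tilt [ 0.001 -0.    -1.   ] q [-18.   5. 105.   0.  70. 141.] F [ 1.5  1.  -0.4] Tq [0.17 0.   0.01]
tcp jig -44.7 0.7 z 0.0588
roll 120.3
```

View pics/w4.png

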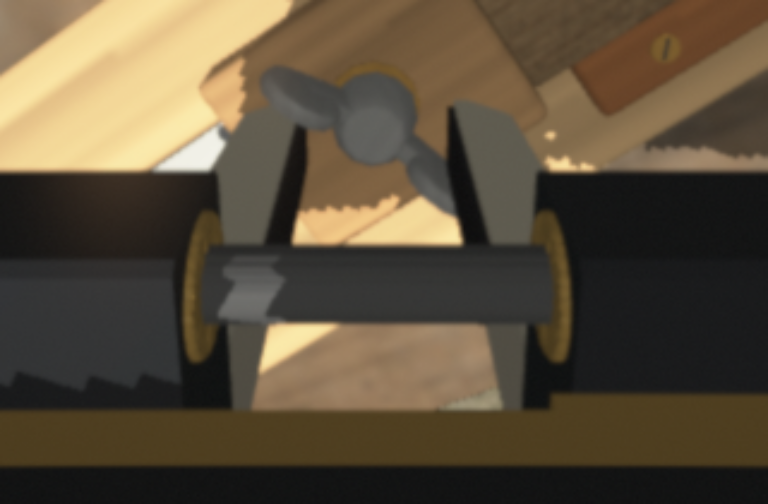

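The stroke turned the wings well: the hub is at (375,118) and the jaw still sits against the offcut near (500,60). I'll lift, unwind and take a second stroke.

play_rows:
  targets: [0,0,0,-8,0,0,-2.5,-8,0,0,-5,-8,0,0,-5,-15,0,0,-5,-22,0,0,-5,-29,0,0,-5,-36,0,0,-5,-43]

```text
t: 11.53
tool_pos: [0.5198, -0.1108, 0.1085]
orientation: [3.067, -0.681, 0.001]
force: [0.5, 0.2, 0.2]
opening: 0.034
gripper_force: 0.0
```

play_rows:
  targets: [0,0,0,-7,0,0,0,-14,0,0,0,-21,0,0,0,-28,0,0,0,-35,0,0,0,-42,0,0,0,-49,0,0,0,-56]

```text
t: 12.2
tool_pos: [0.5198, -0.1108, 0.1085]
orientation: [3.027, 0.838, 0.0]
force: [0.8, 0.4, -0.5]
opening: 0.0337
gripper_force: 0.0
```

play_rows:
  targets: [0,0,0,-7,0,0,0,-14,0,0,0,-21,0,0,0,-28,0,0,0,-35,0,0,0,-42,0,0,0,-49,0,0,0,-56]

```text
t: 12.87
tool_pos: [0.5198, -0.1108, 0.1085]
orientation: [2.279, 2.161, -0.0]
force: [0.5, -0.6, -0.1]
opening: 0.034
gripper_force: 0.0
```

play_rows:
  targets: [0,0,0,-7,0,0,0,-14,0,0,0,-21,0,0,0,-28,0,0,0,-35,0,0,0,-42,0,0,0,-49,0,0,0,-49]

```text
t: 13.53
tool_pos: [0.5198, -0.1108, 0.1084]
orientation: [1.179, 2.912, -0.0]
force: [0.8, 0.2, 0.5]
opening: 0.0338
gripper_force: 0.0
```

```bash
python3 - <<'E'
from h import *
go(-44.3,0.2,.057,170)
E
```

```text
t 13.53 d [0.01 0.01 5.14] tool y in jig 169.9 tilt [ 0. -0. -1.] q [-18.   2. 103.  -0.  75. -63.] F [0.8 0.2 0.5] Tq [-0.06  0.01 -0.01]
tcp jig -44.2 0.3 z 0.1084
roll -0.1
```

play_rows:
  targets: [0,0,1.5,0,0,0,3,0,0,0,4.2,0,0,0,5.1,0,0,0,5.1,7,0,0,5.1,14,0,0,5.1,21,0,0,5.1,28]

```text
t: 14.2
tool_pos: [0.5196, -0.1104, 0.0568]
orientation: [-1.869, -2.524, -0.0]
force: [0.3, 2.1, -0.5]
opening: 0.0343
gripper_force: 1.1
```

play_rows:
  targets: [0,0,0,7,0,0,0,14,0,0,0,21,0,0,0,28,0,0,0,35,0,0,0,42,0,0,0,49,0,0,0,56]

```text
t: 14.87
tool_pos: [0.5199, -0.1102, 0.0569]
orientation: [-2.836, -1.351, -0.001]
force: [1.1, 1.9, -1.1]
opening: 0.0338
gripper_force: 1.0
```

play_rows:
  targets: [0,0,0,7,0,0,0,14,0,0,0,21,0,0,0,28,0,0,0,35,0,0,0,42,0,0,0,49,0,0,0,56]

```text
t: 15.53
tool_pos: [0.5205, -0.1106, 0.0573]
orientation: [3.138, -0.138, 0.002]
force: [2.0, 0.5, -1.1]
opening: 0.0339
gripper_force: 1.4
```

```bash
python3 - <<'E'
from h import *
go(-44.3,0.2,.057,170)
E
```

```text
t 15.53 d [-0.07  0.01  0.03] tool y in jig 29.0 tilt [ 0.001 -0.    -1.   ] q [-18.   5. 105.   0.  69.  78.] F [ 2.   0.5 -1.1] Tq [ 0.14 -0.27  0.03]
tcp jig -44.7 0.8 z 0.0573
roll -141.0
```

play_rows:
  targets: [0,0,0,7,0,0,0,14,0,0,0,21,0,0,0,28,0,0,0,28]

```text
t: 15.95
tool_pos: [0.5202, -0.1107, 0.0572]
orientation: [-3.012, 0.893, -0.002]
force: [1.2, -0.5, 0.1]
opening: 0.0339
gripper_force: 0.4
```

```bash
python3 - <<'E'
from h import *
go(-44.3,0.2,.057,170)
E
```

```text
t 15.95 d [-0.04  0.02  0.02] tool y in jig 1.0 tilt [ 0.001 -0.    -1.   ] q [-18.   5. 105.   0.  69. 105.] F [ 1.2 -0.5  0.1] Tq [-0.03  0.04 -0.02]
tcp jig -44.5 0.6 z 0.0572
roll -169.0
```

play_rows:
  targets: [0,0,0,7,0,0,0,14,0,0,0,21,0,0,0,28,0,0,0,35,0,0,0,37,0,0,0,37]

```text
t: 16.53
tool_pos: [0.52, -0.1104, 0.0571]
orientation: [-2.58, 1.791, -0.0]
force: [2.3, 0.9, -0.3]
opening: 0.034
gripper_force: 0.8
```

```bash
python3 - <<'E'
from h import *
go(-44.3,0.2,.057,170)
c=eyes.read_camera("wrist")
i=c["image"][190:400,160:480,::-1]
cv2.imwrite("pics/w5.png",cv2.resize(i,None,fx=2.4,fy=2.4))
E
```

```text
t 16.53 d [0.01 0.03 0.01] tool y in jig 324.5 tilt [ 0.  0. -1.] q [-18.   5. 105.   0.  70. 142.] F [ 2.3  0.9 -0.3] Tq [ 0.33 -0.2  -0.01]
tcp jig -44.6 0.3 z 0.0571
roll 154.5
```

View pics/w5.png

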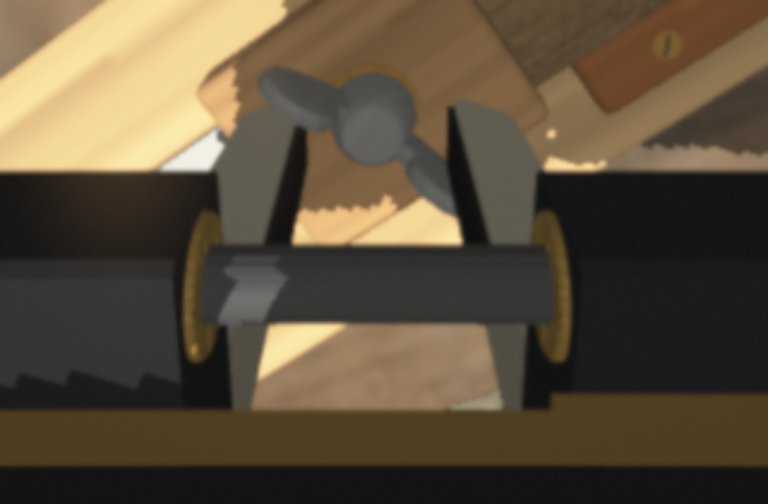

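Same relative pose as before, hub at (373,118), and no gap at the jaw face. I'll do a third stroke to finish and check torque on the way.

play_rows:
  targets: [0,0,0,-8,0,0,-2.5,-8,0,0,-5,-8,0,0,-5,-15,0,0,-5,-22,0,0,-5,-29,0,0,-5,-36,0,0,-5,-43]

```text
t: 17.25
tool_pos: [0.5194, -0.1108, 0.107]
orientation: [3.06, -0.708, -0.001]
force: [0.1, 0.3, -0.1]
opening: 0.0342
gripper_force: 0.0
```

play_rows:
  targets: [0,0,0,-7,0,0,0,-14,0,0,0,-21,0,0,0,-28,0,0,0,-35,0,0,0,-42,0,0,0,-49,0,0,0,-56]

```text
t: 17.92
tool_pos: [0.5194, -0.1107, 0.1069]
orientation: [-3.035, -0.811, 0.001]
force: [0.0, 0.3, 0.1]
opening: 0.0339
gripper_force: 0.0
```

play_rows:
  targets: [0,0,0,-7,0,0,0,-14,0,0,0,-21,0,0,0,-28,0,0,0,-35,0,0,0,-42,0,0,0,-49,0,0,0,-56]

```text
t: 18.58
tool_pos: [0.5194, -0.1108, 0.1069]
orientation: [-2.299, -2.141, 0.001]
force: [0.0, 0.6, 0.2]
opening: 0.034
gripper_force: 0.0
```

play_rows:
  targets: [0,0,0,-7,0,0,0,-14,0,0,0,-21,0,0,0,-28,0,0,0,-35,0,0,0,-42,0,0,0,-49,0,0,0,-49]

```text
t: 19.25
tool_pos: [0.5194, -0.1108, 0.107]
orientation: [-1.205, -2.901, 0.001]
force: [0.8, 0.5, 0.2]
opening: 0.034
gripper_force: 0.0
```

```bash
python3 - <<'E'
from h import *
go(-44.3,0.2,.056,170)
t=[]
for i in range(8): t.append(read_state()["wrist_torque"][2]); eyes.read_camera("side")
print("free tz",np.mean(t),np.std(t))
E
```

```text
t 19.25 d [-0.02  0.03  5.1 ] tool y in jig 168.9 tilt [-0.001 -0.    -1.   ] q [-18.   2. 103.  -0.  75. -62.] F [0.8 0.5 0.2] Tq [-0.01  0.   -0.01]
tcp jig -44.1 -0.0 z 0.107
roll -1.1
free tz -0.009985749494969356 0.02401051778414797
```

play_rows:
  targets: [0,0,1.5,0,0,0,3,0,0,0,4.2,0,0,0,5.2,0,0,0,5.2,7,0,0,5.2,14,0,0,5.2,21,0,0,5.2,28]

```text
t: 20.32
tool_pos: [0.5195, -0.1103, 0.0545]
orientation: [-1.891, -2.508, -0.0]
force: [-0.2, 3.0, -0.7]
opening: 0.0336
gripper_force: 2.3
```

play_rows:
  targets: [0,0,0,6,0,0,0,12,0,0,0,18,0,0,0,20]

```text
t: 20.65
tool_pos: [0.5197, -0.1097, 0.0545]
orientation: [-2.297, -2.141, -0.001]
force: [1.6, 3.8, -2.7]
opening: 0.034
gripper_force: 2.6
```

```bash
python3 - <<'E'
from h import *
go(-44.3,0.2,.056,120)
t=[];j=[]
for i in range(8): s=read_state();t.append(s["wrist_torque"][2]);j.append(s["joint_torque"][5]); c=eyes.read_camera("wrist")
print("tz",np.mean(t),np.std(t),np.mean(j))
i=c["image"][190:400,160:480,::-1]
cv2.imwrite("pics/w6.png",cv2.resize(i,None,fx=2.4,fy=2.4))
go(-44.3,0.2,.056,120)
E
```

```text
t 20.65 d [-0.09  0.01 -0.15] tool y in jig 120.0 tilt [-0.     0.001 -1.   ] q [-18.   5. 106.   0.  69. -14.] F [ 1.6  3.8 -2.7] Tq [ 0.58 -0.21  0.05]
tcp jig -45.1 -0.4 z 0.0545
roll -0.0
tz 0.09525869200168997 0.028789742762066348 0.4021885900874622
t 21.05 d [-0.06  0.03 -0.14] tool y in jig 120.4 tilt [-0.001  0.001 -1.   ] q [-18.   5. 106.   0.  69. -14.] F [ 2.8  4.9 -3.7] Tq [ 0.77 -0.25  0.11]
tcp jig -44.7 -0.4 z 0.0546
roll 0.4
```

View pics/w6.png

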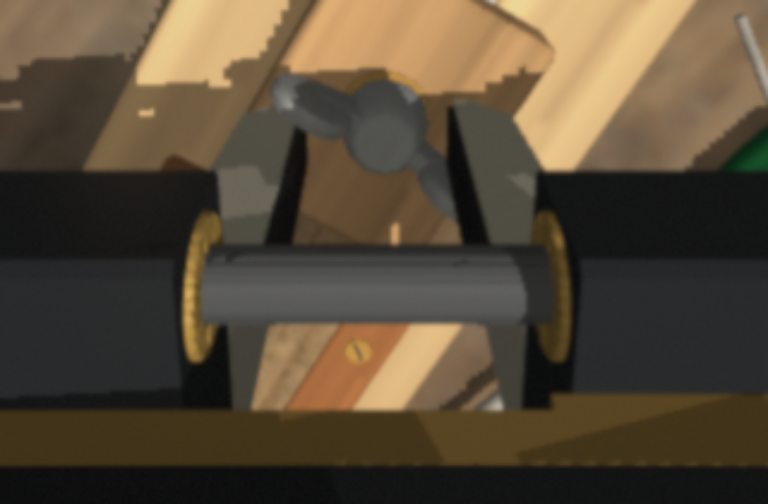

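Both wings are engaged and the reaction torque is now about 0.1 N m, against about 0 when free. So the screw is binding near the expected angle. I'll add a little margin.

play_rows:
  targets: [0,0,0,4,0,0,0,8,0,0,0,12,0,0,0,12]

```text
t: 21.38
tool_pos: [0.5196, -0.1101, 0.0547]
orientation: [-2.506, -1.894, -0.001]
force: [1.7, 3.4, -1.6]
opening: 0.0339
gripper_force: 2.1
```

```bash
python3 - <<'E'
from h import *
t=[]
for i in range(8): s=read_state();t.append(s["wrist_torque"][2]); c=eyes.read_camera("side")
print("tz",np.mean(t),np.std(t))
go(-44.3,0.2,.056,120)
E
```

```text
tz 0.10477626178246038 0.029872360755370694
t 21.78 d [-0.03  0.01 -0.11] tool y in jig 108.4 tilt [-0.  0. -1.] q [-18.   5. 106.   0.  69.  -2.] F [ 3.2  4.7 -4.1] Tq [ 0.87 -0.27  0.07]
tcp jig -44.5 -0.0 z 0.0549
roll -11.6
```

play_rows:
  targets: [0,0,0,-6,0,0,0,-14,0,0,-3,-14,0,0,-6,-14,0,0,-10,-14,0,0,-13,-14,0,0,-13,-14]

```text
t: 22.37
tool_pos: [0.5236, -0.1127, 0.1937]
orientation: [2.245, 2.181, 0.007]
force: [0.3, -0.6, 0.8]
opening: 0.0341
gripper_force: 0.0
```

```bash
python3 - <<'E'
from h import *
go(-250,-200,.2,90)
E
```

```text
t 22.37 d [28.28 -6.28 -0.83] tool y in jig 122.4 tilt [ 0.011 -0.005 -1.   ] q [-18.  -3.  98.  -0.  84. -16.] F [ 0.3 -0.6  0.8] Tq [-0.05 -0.02 -0.  ]
tcp jig -44.8 4.5 z 0.1937
roll 32.4
```

play_rows:
  targets: [4,-1,-1,0,8,-2,-1,0,12,-2.7,-1,0,16,-3.6,-1,0,20,-4.5,-1,0,24,-5.4,-1,0,28,-6.3,-1,0,28,-6.3,-1,0]

```text
t: 23.03
tool_pos: [0.4634, 0.1767, 0.1954]
orientation: [-2.246, -2.195, -0.003]
force: [-0.8, -0.4, 0.6]
opening: 0.0338
gripper_force: 0.0
```

```bash
python3 - <<'E'
from h import *
c=eyes.read_camera("top");M=T(c)
i=c["image"][140:305,195:415,::-1]
cv2.imwrite("pics/t3.png",cv2.resize(i,None,fx=3.6,fy=3.6,interpolation=cv2.INTER_CUBIC))
for x,y in[(-43,0),(-43,31),(-43,-31)]:print((proj(c,M,np.append(W(x,y),.069))-[195,140])*3.6)
E
```

```text
[324.72875054 241.96894634]
[356.74174447 195.90398947]
[292.55552772 288.29319662]
```

View pics/t3.png

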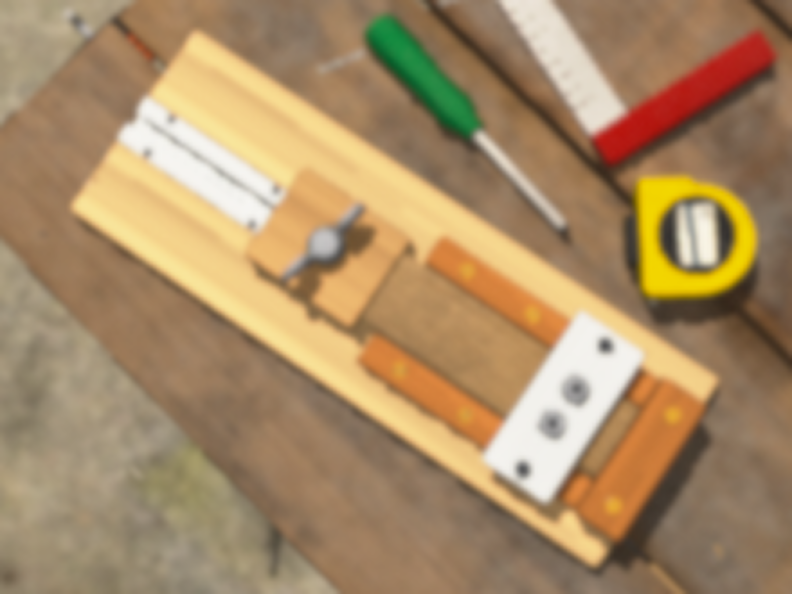

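The top view shows the wings from (358,208) to (288,275), at about 821° or 14.3 rad. The jaw is against the offcut, the offcut is against the end block, and the bystanders haven't moved.

```bash
python3 -c "
from plant import workorder
print(workorder.close_job())"
```

```text
the job is handed in; nothing more can be done
None
```

I handed the job in at about 23 s. The offcut is butted home with the jaw against it, the wing screw is tight at an estimated 14.3 rad (13.77 needed), and the bystander tools look unmoved; the hand-in gave no verdict back.

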